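# Strap the prism mould down on the vibrating table

### The job

Fasten the near end of the prism mould to the vibrating table with the loose hold-down strap: tip its eye end down past the wide red head of the sprung stud and draw it back with a light pull, well under 12 N, until the end of the eye bears on the stud's neck, then lay the strap down over the mould and press its tail down until the brass latch bolt snaps over it. Feel your way in without forcing anything, let go, and leave the bowl, the tin and the scraper where they are.

Things in the scene. Friction and masses are not known exactly. Their poses are not given: they have to be found in the camera images.
- machine: pale green bench vibrating table, fixed, on levelling feet that raise it 0 to 6 mm; plate 270 x 310 mm. Origin: centre of its underside, z up; x along the mould (robot side -x), y across it; plate top at z = 105 mm. Two hold-downs cross the mould along y: the one at x = +80 mm is fastened already (an example, leave it); the one at x = -80 mm is to be fitted, stud at its -y end, latch at its +y end
- mould: three-gang steel prism mould standing fixed in the middle of the plate: 180 mm (x) x 160 mm (y), side walls 10 mm thick with outer faces at y = -80 and +80 mm. Origin: centre of its underside, at z = 105 mm of the machine, axes as the machine; its rim is 52 mm above the origin
- stud_mark (a point): middle of the stud's slot, at the height of the underside of the stud's head: x = -80, y = -112, z = 157.5 mm of the machine, axes as the machine. Stud: round neck 12 mm thick, free from the plate up to here; red oblong head above, 40 mm (y) x 12 mm (x) x 5 mm. The stud is clamped anywhere in the slot, up to 10 mm off this mark either way along y: feel or look for it
- stud (a joint): how far the stud is pulled up out of the table against its spring, m: 0 at rest, 0.010 most. 14 N starts it, 25 N lifts it 3.5 mm, which is where the strap's end bar holds it when the strap is home
- bolt_mark (a point): lower edge of the tip of the brass latch bolt when fully out, at x = -80, y = +90, z = 162.8 mm of the machine, axes as the machine. Bolt: 18 mm wide (x), flat below; above its 3 mm high tip the nose slopes up 30 mm over 24 mm towards +y. Green housing behind it from y = +121 mm, 38 mm higher than this point
- bolt (a joint): how far the sprung latch bolt is pushed back towards +y, m: 0 fully out, 0.026 most; 1.2 N starts it, 2.6 N holds it at 23 mm. The strap's tail pushed down on its slope drives it back, by 1 to 23 mm depending on where the stud stands; it snaps out over the tail when the tail is down on the mould's rim
- strap: loose flat metal strap 230 x 34 x 4 mm, 0.25 kg, on the bench; blue upright grip block on top, 44 (x) x 14 (y) x 32 mm tall. Origin: underside, below the block's middle; z up, x to the eye end. Home: x along the machine's -y, underside on the mould's rim. Hooked and let go, it stands with its tail 12 to 25 mm up; pressing the tail end home takes about 10 N
- strap_tip (a point): centre of the 9 mm end bar beyond the eye, mid-thickness, at x = +116.5 mm of the strap (its end is at +121). The eye is a rectangular hole from x = +83 to +112 mm, 19 mm wide: shorter than the stud's head, so it goes on only tilted about 32 degrees, end bar first, under the -y end of the head, then drawn back towards +y to the neck while it is laid down
- strap_tail (a point): middle of the top edge of the strap's tail end, at x = -109 mm of the strap
- bowl: loose steel bowl, 100 mm across, 50 mm high, a bystander; origin at the centre of its underside
- tin: loose sample tin, 64 mm across, 85 mm high, a bystander; origin at the centre of its underside
- scraper: loose steel scraper with a wooden handle, 220 mm long, 60 mm wide, a bystander; lies along its x axis
Not all that is in view belongs to the job. Of the things that look like the strap, take the one that is nearest to the robot's base at the start.

How it is judged:
On the way:
1. the end bar of the strap's eye is hooked under the -y end of the stud's head, its middle within 14.5 mm of the stud's axis (z of strap_tip in the frame of stud_mark between -0.025 and -0.001 m and x of strap_tip in the frame of stud_mark between -0.008 and 0.008 m and y of strap_tip in the frame of stud_mark below 0.003 m and horizontal distance between strap_tip and stud_c0 below 0.0145 m), for 0.2 s.
At the end, for the whole second after the job is handed in: the strap lies level (within 2 degrees) with the end bar of its eye under the -y end of the stud's head (within 8 mm across, 16 mm of the stud's axis), its tail under the latch bolt (within 15 mm across), the bolt out to within 3 mm, and the strap is at rest and released (z of strap_tip in the frame of stud_mark between -0.006 and 0.005 m and x of strap_tip in the frame of stud_mark between -0.008 and 0.008 m and y of strap_tip in the frame of stud_mark below 0.003 m and horizontal distance between strap_tip and stud_c0 below 0.016 m and angle between strap's own z axis and vertical below 0.035 rad and z of strap_tail in the frame of bolt_mark below 0.0015 m and y of strap_tail in the frame of bolt_mark above 0.001 m and x of strap_tail in the frame of bolt_mark between -0.015 and 0.015 m and value of joint bolt below 0.003 m and linear speed of strap below 0.01 m/s); the robot touches nothing.
It fails at once if the stud is forced: the strap pushes its neck sideways with more than 12 N, or its head with more than 50 N (contact force between strap and stud_c0 above 12 N or contact force between strap and stud_c1 above 50 N).
It fails at once if the strap is rammed on the mould: more than 70 N (contact force between strap and mould above 70 N).
It fails at once if the robot itself knocks or leans on the vibrating table, its mould, stud or latch with more than 25 N (contact force between any of the fingers, the arm and machine above 25 N).
It fails at once if the bowl, the tin or the scraper is moved by more than 30 mm (distance of any of bowl, tin, scraper from where it was at the start of the episode above 0.03 m).
It also fails if it takes over 69 s, if anything falls off the work surface, if the arm or the gripper's body presses on something with over 40 N, if the wrist force passes 120 N, or if a joint passes its speed limit or range.

### The arm

A 6-joint arm with a two-finger parallel gripper is mounted at the origin on the work surface. World frame = base frame: x ahead of the robot, y to its left, z up, the work surface at z = 0. Lengths are in m, angles in rad, forces in N, time in s.
With the tool pointing down it reaches from about 0.35 to 0.775 m from the base axis. Payload 5.5 kg.
Tool frame: the origin (TCP) lies midway between the tips of the shut fingers; the grasp point (between the pads) lies 19 mm behind it; z points along the fingers, y is the line along which they close (so a half turn about z gives the same grasp; the last joint's range is limited). The gripper opens to 85 mm and grips with 20 to 120 N. Pads are 22 mm wide; open, the fingers measure 114 mm over their backs; the gripper's body (76 mm by 85 mm) begins 54 mm behind the grasp point. The pads swing forward as they close: fully open they stand 13 mm farther back than shut.
Start: joints at [-1.368, 0.313, 0.046, 1.304, 0, 1.431], TCP at [0.193, -0.542, 0.231] pointing down, gripper open.
Joint ranges: [-2.76, 2.76], [-0.86, 1.69], [-1.03, 1.26], [-2.2, 2.34], [-1.47, 1.5], [-3.14, 3.14]. Speed limits (rad/s): [2.57, 2.57, 3.14, 3.14, 3.14, 3.14].

### API

Orientations are given as a unit quaternion [w, x, y, z].
In Python, from workcell import env gives the robot as it stands.
- The arm moves only by the tool move_arm, never from a script. Its argument "targets" is a list of rows, each a list of 3 entries, a list of its own where there are three numbers: the shift along the tool's x, y, z in mm, then the turn, a rotation vector about the tool's x, y, z in units of 10 degrees (1.0 is 10 degrees), then the closure, from -1 (fully open) to 1 (shut). In form: [[[dx, dy, dz], [ax, ay, az], gripper], ...]. A call has 1 to 5 rows; each row is the pose to reach, as a shift and turn from the pose commanded when the call began, along the tool's axes at that moment; what a row does not reach only later rows make up. A row lasts 1/8 s, in which the tool goes at most 62.5 mm and 10.7 degrees, less where a joint would pass 70% of its speed; a pose out of reach is approached as far as the arm can. A call with a gripper value outside its range is refused whole. The fingers move at their own pace and stop on an object; "squeeze" is the grip in N (left out, the last holds). Time passes only in rows, so rows that repeat a pose let the fingers close. It gives the time, the measured TCP pose, the force, the opening and the grip force at its end, in the units of the state.
- env.get_state(): the state, without advancing time (a new reading comes with each control period).
- env.read_camera(name): name is "side" or "top" or "wrist"; returns a dict with "pixels" (480x640x3 uint8, red, green, blue), "fovy" (degrees; the focal length in pixels is half the picture's height over the tangent of half this angle, whatever the lens; pixels are square), "cx", "cy" (the principal point, pixels), "extrinsics" (4x4, takes a point from world to camera coordinates); the wrist camera has in their place "mount" (4x4, takes a point from camera to tool coordinates, whose origin is the TCP and whose axes are the flange's). Camera axes: x right, y up, looking along -z (the intrinsics and any distortion apply to the point x, -y, -z); pixel columns grow to the right and rows downward; lengths in m; the calibration is good to about 2 mm. A picture is of the moment at which its call begins: read the wrist's pose just before it. There is no depth.
- env.hand_in(): hands the job in; it is judged then, once.
Trained networks look in a picture, given as the dict that the camera call returned (one of the last four; its "shot" number tells which), for a name from the list of things; names that differ only in an ending like _2 or _b are one class to them, and where a whole thing is asked for, a point or a joint stands for the part that bears it (a point fixed in the world has none). Each returns a list of dicts, best first, with "confidence" (0 to 1); they miss things now and then, are a little off and sometimes report something else, mostly with a low value. They report only what shows in the picture. A call takes as long as a camera call. They do not tell look-alikes from the thing itself.
- env.spot_in(thing, picture): "centre" ([x, y, z] in m, in world coordinates, good to about 4 mm: the middle of the surface that is visible of it).
- env.regions_of(thing, picture): "mask" (480x640 bool, what is visible of it).
- env.landmark_of(thing, picture): "centre" ([x, y, z] in m, in world coordinates, good to about 4 mm: a listed point, or the origin of a listed thing).
The state is a dict: "clock": time; "joint_pos": joint angles; "qvel": joint speeds; "tau": joint torques, N m; "tcp_pos": TCP position; "orientation": TCP orientation; "wrist_force": force on the tool from outside, world axes, zero at the start; "ft_torque": the same for the moment, N m; "finger_gap": finger opening in m; "grip_force": force on a finger pad.
Only numpy, scipy, OpenCV 4.12 (cv2) and the standard library are available. Lean on these libraries where they do the work, as an engineer would, in place of code of your own. Each camera call takes 0.05 s, during which the arm holds its last target. There are 200 camera calls.

## Working session

There is one attempt and no reset: what is moved stays moved. The work goes in short steps, Python scripts to look and compute and a tool call to move; the robot and the scene stay as the last step left them, time stands still between calls to the robot, and variables do not carry over. Pictures are saved under pics/ and viewed, at most 12 in all, crops included, and the job is handed in when it is done.

Besides the shell and the picture viewer there is one more tool, called as a command line: name --argument value ..., lists and objects as JSON in quotes. move_arm: Moves the arm, as the interface text tells. Its arguments: {"type":"object","properties":{"targets":{"type":"array","items":{"type":"array"}},"squeeze":{"type":"number"}},"required":["targets"]}

```bash
ls; mkdir -p pics; cat > h.py <<'E'
from workcell import env
import numpy as np, cv2
from scipy.spatial.transform import Rotation as R
def rot(q): return R.from_quat([q[1],q[2],q[3],q[0]])
def shot(n,save=None):
    p=env.read_camera(n)
    if save: cv2.imwrite('pics/'+save,cv2.cvtColor(p['pixels'],cv2.COLOR_RGB2BGR))
    return p
def proj(p,X):
    X=np.atleast_2d(X); c=(p['extrinsics']@np.c_[X,np.ones(len(X))].T)[:3]
    f=240/np.tan(np.radians(p['fovy'])/2)
    return np.c_[p['cx']+f*c[0]/-c[2],p['cy']-f*c[1]/-c[2]]
E
python3 - <<'E'
from h import *
s=env.get_state();print({k:np.round(v,3).tolist() for k,v in s.items()})
for n in('top','side'):
    p=shot(n,n+'1.png'); print(n,{k:v for k,v in p.items() if k not in('pixels',)})
    for t in('strap','strap_tip','strap_tail','machine','mould','stud_mark','bolt_mark','stud','bowl','tin','scraper'):
        for d in env.landmark_of(t,p)[:4]: print(n,t,np.round(d['centre'],4),round(d['confidence'],2))
a=cv2.imread('pics/top1.png');b=cv2.imread('pics/side1.png')
E
```

```text
pics
{'clock': 0.0, 'joint_pos': [-1.368, 0.314, 0.045, 1.304, 0.0, 1.431], 'qvel': [0.0, -0.002, -0.001, 0.002, -0.0, -0.0], 'tau': [0.001, -48.063, 29.854, 0.019, -0.0, -0.0], 'tcp_pos': [0.193, -0.541, 0.23], 'orientation': [-0.001, 0.985, 0.171, -0.0], 'wrist_force': [-0.256, -0.439, -0.431], 'ft_torque': [0.03, -0.032, -0.027], 'grip_force': 0.0, 'finger_gap': 0.085}
top {'fovy': 49.454536945841355, 'cx': 323.9749703368206, 'cy': 240.37212142989836, 'extrinsics': array([[-2.39227688e-02, -9.99713803e-01, -1.12373943e-04,
        -8.59058387e-02],
       [ 9.83647418e-01, -2.35583772e-02,  1.78557442e-01,
        -5.21983752e-01],
       [-1.78508987e-01,  4.16105207e-03,  9.83929483e-01,
        -1.58729914e+00],
       [ 0.00000000e+00,  0.00000000e+00,  0.00000000e+00,
         1.00000000e+00]]), 'shot': 1}
top strap [ 0.5107 -0.2618  0.0027] 0.91
top strap [ 0.4539 -0.6476  0.0046] 0.61
top strap [ 6.144e-01  1.635e-01 -3.000e-04] 0.28
top strap_tip [ 0.4013 -0.2157  0.0045] 0.59
top strap_tail [ 5.538e-01 -6.906e-01  5.000e-04] 0.96
top strap_tail [ 0.6085 -0.3032  0.0027] 0.75
top strap_tail [6.113e-01 1.601e-01 1.000e-04] 0.49
top machine [6.131e-01 1.668e-01 2.000e-04] 0.61
top mould [0.6103 0.1667 0.106 ] 0.8
top bolt_mark [0.5442 0.2718 0.1613] 0.82Traceback (most recent call last):
  File "<stdin>", line 6, in <module>
ValueError: it knows: bolt_mark, bowl, machine, mould, scraper, strap, strap_tail, strap_tip, stud_mark, tin
```

```bash
python3 - <<'E'
from h import *
for n in('top','side'):
    p=shot(n,n+'1.png'); print(n,p['fovy'],p['cx'],p['cy'])
    if n=='side':print(p['extrinsics'])
    print(p.get('distortion'),p.keys())
    for t in('strap','strap_tip','strap_tail','machine','mould','stud_mark','bolt_mark','bowl','tin','scraper'):
        for d in env.landmark_of(t,p)[:3]: print(n,t,np.round(d['centre'],4),round(d['confidence'],2),proj(p,d['centre']).round())
E
```

```text
top 49.454536945841355 323.9749703368206 240.37212142989836
None dict_keys(['pixels', 'fovy', 'cx', 'cy', 'extrinsics', 'shot'])
top strap [ 0.5135 -0.2602  0.0011] 0.84 [[374. 244.]]
top strap [ 0.4517 -0.6481  0.0033] 0.61 [[496. 260.]]
top strap_tip [ 0.3428 -0.612  -0.0031] 0.92 [[487. 294.]]
top strap_tip [ 0.3996 -0.2175  0.0041] 0.87 [[362. 279.]]
top strap_tail [ 0.5515 -0.69    0.0029] 0.81 [[507. 229.]]
top strap_tail [ 6.072e-01 -3.013e-01  3.000e-04] 0.67 [[386. 215.]]
top machine [ 0.6108  0.1616 -0.0022] 0.72 [[244. 217.]]
top machine [ 0.6092 -0.3035  0.003 ] 0.17 [[386. 214.]]
top mould [0.6113 0.1655 0.1067] 0.93 [[237. 209.]]
top bolt_mark [0.5455 0.2702 0.1597] 0.86 [[198. 228.]]
top bowl [ 0.6678 -0.2554 -0.0009] 0.58 [[371. 197.]]
top tin [0.5276 0.4247 0.0018] 0.57 [[162. 244.]]
top scraper [ 0.5055 -0.4667 -0.0011] 0.7 [[438. 245.]]
side 49.718551330037464 319.9833248194918 243.79294969273676
[[ 0.8452714  -0.53383271  0.02321418 -0.49289826]
 [ 0.26684374  0.45936277  0.84721914 -0.1790231 ]
 [-0.46293702 -0.70993555  0.53073613 -1.57485767]
 [ 0.          0.          0.          1.        ]]
None dict_keys(['pixels', 'fovy', 'cx', 'cy', 'extrinsics', 'shot'])
side strap [ 5.076e-01 -2.623e-01 -4.000e-04] 0.72 [[344. 296.]]
side strap [ 0.447  -0.6522  0.0031] 0.66 [[412. 384.]]
side strap_tip [ 0.342  -0.6101 -0.0023] 0.91 [[368. 391.]]
side strap_tail [ 0.5496 -0.6915  0.0051] 0.95 [[452. 378.]]
side strap_tail [ 0.6142 -0.3021  0.0018] 0.59 [[379. 292.]]
side machine [ 0.5052 -0.2616  0.0036] 0.58 [[344. 295.]]
side stud_mark [0.516  0.0684 0.158 ] 0.74 [[294. 208.]]
side bolt_mark [0.5395 0.2635 0.1609] 0.74 [[273. 184.]]
side bowl [ 0.668  -0.2588  0.0008] 0.85 [[384. 280.]]
side tin [0.5292 0.4204 0.0013] 0.58 [[254. 206.]]
side scraper [ 0.5018 -0.4683  0.001 ] 0.89 [[384. 335.]]
side scraper [0.5291 0.4203 0.0012] 0.65 [[254. 206.]]
```

View pics/top1.png

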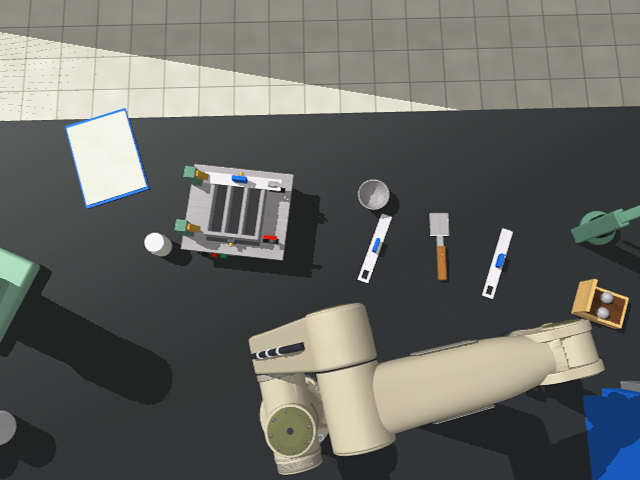

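View pics/side1.png

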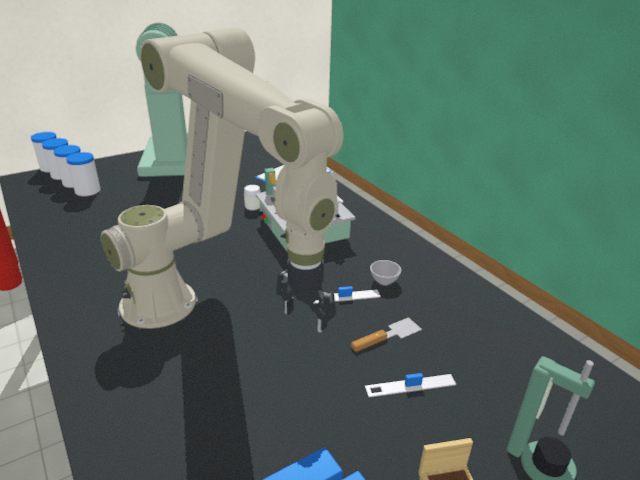

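The first two pictures show two strap-like things. One is at top (374,244) / side (350,295), about 0.57 m from the base. The other is at top (497,262) / side (412,385), about 0.79 m away. The fastened strap on the machine at top (240,180) is the example. The first is nearest the base, so it should be the one meant. I'll confirm it in a crop and measure it.

```bash
cat >> h.py <<'E'
def back(p,uv,z):
    uv=np.atleast_2d(uv).astype(float); f=240/np.tan(np.radians(p['fovy'])/2)
    E=p['extrinsics']; Rm,t=E[:3,:3],E[:3,3]; C=-Rm.T@t
    d=np.c_[(uv[:,0]-p['cx'])/f,-(uv[:,1]-p['cy'])/f,-np.ones(len(uv))]@Rm
    return C+d*((z-C[2])/d[:,2])[:,None]
def mask_rect(p,m,z):
    v,u=np.nonzero(m); X=back(p,np.c_[u,v],z)[:,:2]
    (c,s,a)=cv2.minAreaRect((X*1000).astype(np.float32)); return np.round(c,1),np.round(s,1),round(a,1)
E
python3 - <<'E'
from h import *
L={}
for i in range(3):
  for n in('top','side'):
    p=shot(n)
    for t in('strap','strap_tip','strap_tail','machine','mould','stud_mark','bolt_mark'):
        for d in env.landmark_of(t,p)[:3]:
            if d['confidence']>.4:L.setdefault(t,[]).append(np.r_[d['centre'],n=='top'].round(4).tolist())
    if n=='top' and i==0:
        for d in env.regions_of('strap',p)[:3]: print('rect',mask_rect(p,d['mask'],.004),d['confidence'])
        hsv=cv2.cvtColor(p['pixels'],cv2.COLOR_RGB2HSV)
        blue=cv2.inRange(hsv,(100,120,60),(125,255,255)); red=cv2.inRange(hsv,(0,150,80),(8,255,255))|cv2.inRange(hsv,(172,150,80),(180,255,255))
        for nm,m in(('blue',blue),('red',red)):
            k,l,s,c=cv2.connectedComponentsWithStats(m)
            for j in range(1,k):
                if s[j,4]>15 and s[j,4]<2000: print(nm,s[j],c[j].round(1), mask_rect(p,l==j,.036 if nm=='blue' else .165))
        im=cv2.cvtColor(p['pixels'],cv2.COLOR_RGB2BGR)
        a=cv2.resize(im[200:300,340:530],None,fx=4,fy=4)
        b=cv2.resize(im[150:270,160:350],None,fx=4,fy=4,interpolation=cv2.INTER_CUBIC)
        cv2.imwrite('pics/c1.png',a[:400,:760]);cv2.imwrite('pics/c2.png',b)
for t in L: print(t,L[t])
print(env.get_state()['clock'])
E
```

```text
rect (array([ 500. , -258.6]), array([ 35.2, 227.7]), 67.4) 0.82
rect (array([ 441. , -648.5]), array([ 39.8, 230.9]), 69.1) 0.68
blue [ 65 108  84 101 581] [111.2 163.8] (array([814.5, 603.6]), array([296.4, 209.5]), 17.2)
blue [ 68 138   6  18  25] [ 70.2 146.6] (array([852.8, 722.1]), array([62.1,  3.9]), 16.6)
blue [232 175  15   8  94] [239.1 178.8] (array([730.2, 170.8]), array([47.6, 21.9]), 82.7)
blue [372 238   8  14  53] [375.8 244.6] (array([ 504.3, -261.5]), array([11.4, 44.7]), 67.5)
blue [496 253   9  15  84] [499.8 260. ] (array([ 445.9, -648.2]), array([18.5, 46.1]), 67.4)
red [263 235  14   5  55] [269.7 237.1] (array([511.8,  59.9]), array([38.4, 11.7]), 80.4)
red [211 253   7   4  26] [213.8 254.5] (array([464.5, 221.1]), array([17.6,  8.8]), 88.6)
strap [[0.4506, -0.6529, 0.0028, 1.0], [0.5107, -0.2587, 0.0022, 1.0], [0.5052, -0.2589, 0.0004, 0.0], [0.4511, -0.6527, 0.0005, 0.0], [0.4495, -0.6502, 0.0076, 1.0], [0.5117, -0.2586, 0.0075, 1.0], [0.5048, -0.26, 0.0014, 0.0], [0.4481, -0.6524, -0.0005, 0.0], [0.4515, -0.6506, 0.0043, 1.0], [0.5117, -0.2601, 0.0049, 1.
[... 616 characters left out ...]
48, 0.0], [0.552, -0.6897, 0.0003, 1.0], [0.6102, -0.3026, 0.0036, 1.0], [0.5487, -0.6906, 0.0073, 0.0], [0.6112, -0.3003, 0.0034, 0.0]]
machine [[0.6123, 0.1636, -0.0007, 1.0], [0.6141, 0.1646, 0.0011, 1.0]]
mould [[0.6087, 0.1672, 0.1054, 1.0], [0.6127, 0.169, 0.1032, 1.0], [0.6109, 0.168, 0.1064, 1.0]]
stud_mark [[0.5158, 0.061, 0.1568, 1.0], [0.518, 0.0683, 0.1584, 0.0], [0.5159, 0.0622, 0.1568, 1.0], [0.5179, 0.0692, 0.1583, 0.0], [0.5167, 0.0622, 0.1594, 1.0], [0.519, 0.0678, 0.1574, 0.0]]
bolt_mark [[0.5447, 0.268, 0.1594, 1.0], [0.5411, 0.2654, 0.1584, 0.0], [0.541, 0.2687, 0.1598, 1.0], [0.5388, 0.2635, 0.1601, 0.0], [0.5428, 0.2677, 0.1601, 1.0], [0.5401, 0.2636, 0.1615, 0.0]]
3.95
```

View pics/c1.png

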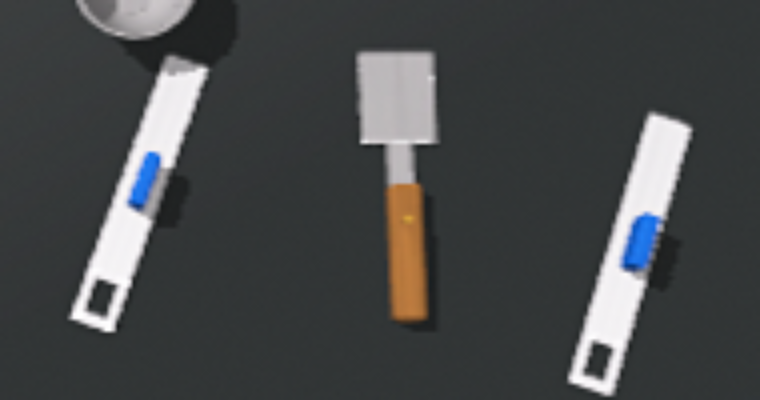

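View pics/c2.png

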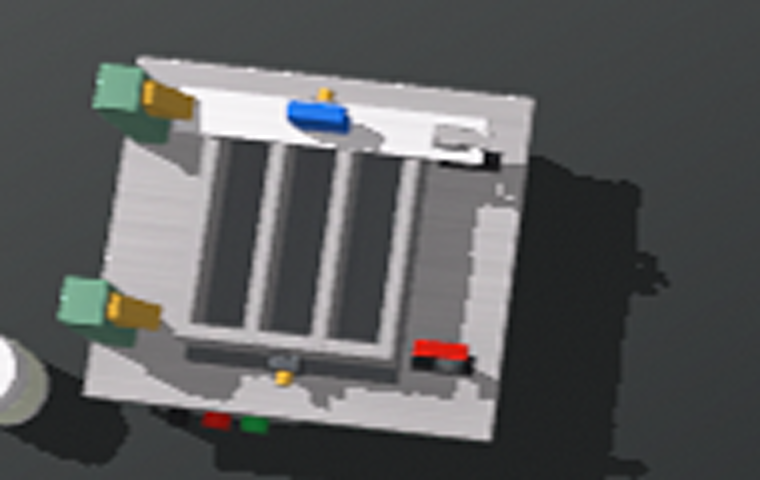

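The crop shows the near strap at full-picture (375,245), eye at lower left (365,274), and its tail beside the bowl. It has the same shape as the far look-alike and is clearly nearer the base, so this is the one. In the machine crop the red stud head is at full-picture (270,237) and the near latch bolt at (193,228). Next I'll reach for the strap.

```bash
cat >> h.py <<'E'
def ori(yaw,tilt=0):  # tool x = strap x at yaw (deg), eye end down by tilt (deg)
    return R.from_euler('z',yaw,degrees=True)*R.from_euler('x',180,degrees=True)*R.from_euler('y',-tilt,degrees=True)
def goal(pos,yaw,tilt=0):
    s=env.get_state(); q=rot(s['orientation']); 
    print('shift mm',(q.inv().apply(np.array(pos)-s['tcp_pos'])*1000).round(1),'turn',(np.degrees((q.inv()*ori(yaw,tilt)).as_rotvec())/10).round(3),'t',s['clock'],'tcp',s['tcp_pos'].round(4),'F',np.round(s['wrist_force'],1),'M',np.round(s['ft_torque'],2),'gap',round(s['finger_gap'],4))
E
python3 - <<'E'
from h import *
goal([.507,-.26,.13],157.5)
E
```

```text
shift mm [ 390.1 -159.8  101.3] turn [ 0.0000e+00  1.0000e-03 -1.3786e+01] t 3.95 tcp [ 0.1933 -0.5416  0.2313] F [ 0.5 -0.2 -0.3] M [-0.03  0.01  0.05] gap 0.0857
```

move_arm --targets '[[[390,-160,101],[0,0,-13.8],-1],[[390,-160,101],[0,0,-13.8],-1],[[390,-160,101],[0,0,-13.8],-1],[[390,-160,101],[0,0,-13.8],-1],[[390,-160,101],[0,0,-13.8],-1]]'

```text
clock: 4.58
tcp_pos: [0.4207, -0.3372, 0.1583]
orientation: [0.001, 0.8, 0.6, 0.0]
wrist_force: [-0.2, -0.4, 1.4]
finger_gap: 0.0854
grip_force: 0.0
```

```bash
python3 -c "
from h import *
goal([.507,-.26,.13],157.5)"
```

```text
shift mm [98.4 61.1 28.3] turn [ 2.000e-03  7.000e-03 -8.381e+00] t 4.575 tcp [ 0.4207 -0.3372  0.1583] F [-0.2 -0.4  1.4] M [-0.05 -0.04 -0.09] gap 0.0854
```

move_arm --targets '[[[85,50,25],[0,0,-8.2],-1],[[85,50,25],[0,0,-8.2],-1],[[85,50,25],[0,0,-8.2],-1],[[85,50,25],[0,0,-8.2],-1],[[85,50,25],[0,0,-8.2],-1]]'

```text
clock: 5.2
tcp_pos: [0.4918, -0.2711, 0.1334]
orientation: [-0.0, 0.443, 0.897, -0.0]
wrist_force: [-0.4, -0.7, 0.6]
finger_gap: 0.0855
grip_force: 0.0
```

```bash
python3 -c "
from h import *
goal([.507,-.26,.13],157.5)"
```

```text
shift mm [-0.5 18.8  3.4] turn [-1.000e-03 -0.000e+00 -3.004e+00] t 5.2 tcp [ 0.4918 -0.2711  0.1334] F [-0.4 -0.7  0.6] M [0.03 0.   0.04] gap 0.0855
```

move_arm --targets '[[[0,18,3],[0,0,-2.9],-1],[[0,18,3],[0,0,-2.9],-1],[[0,18,3],[0,0,-2.9],-1],[[0,18,3],[0,0,-2.9],-1]]'

```text
clock: 5.7
tcp_pos: [0.506, -0.2604, 0.1305]
orientation: [0.0, 0.208, 0.978, -0.0]
wrist_force: [-0.4, -0.4, -0.2]
finger_gap: 0.085
grip_force: 0.0
```

```bash
cat >> h.py <<'E'
def wrist(save=None):
    s=env.get_state(); p=shot('wrist',save)
    T=np.eye(4);T[:3,:3]=rot(s['orientation']).as_matrix();T[:3,3]=s['tcp_pos']
    p['E0']=np.linalg.inv(T@np.array(p['mount'])); p['extrinsics']=p.get('extrinsics',p['E0'])
    return p
def blobs(p,color,z,mn=40):
    hsv=cv2.cvtColor(p['pixels'],cv2.COLOR_RGB2HSV)
    m=cv2.inRange(hsv,(100,120,60),(125,255,255)) if color=='blue' else cv2.inRange(hsv,(0,150,80),(8,255,255))|cv2.inRange(hsv,(172,150,80),(180,255,255))
    k,l,s,c=cv2.connectedComponentsWithStats(m)
    for j in range(1,k):
        if s[j,4]>mn: print(color,s[j].tolist(),mask_rect(p,l==j,z))
E
python3 -c "
from h import *
goal([.507,-.26,.13],157.5)
p=wrist('w1.png'); print(p.keys(),p['mount'],p['fovy'])
for t in('strap','strap_tip','strap_tail'):
  for d in env.landmark_of(t,p)[:2]: print(t,np.round(d['centre'],4),d['confidence'])
blobs(p,'blue',.036)
for d in env.regions_of('strap',p)[:2]: print(mask_rect(p,d['mask'],.004))
"
```

```text
shift mm [-0.8  0.8  0.5] turn [-0.    0.   -0.15] t 5.7 tcp [ 0.506  -0.2604  0.1305] F [-0.4 -0.4 -0.2] M [ 0.01  0.01 -0.07] gap 0.085
dict_keys(['pixels', 'fovy', 'cx', 'cy', 'mount', 'shot', 'E0', 'extrinsics']) [[ 1.07996123e-03  9.47809922e-01  3.18834105e-01  8.16205817e-02]
 [ 9.99999409e-01 -1.06334552e-03 -2.26171429e-04  4.59576038e-05]
 [ 1.24663291e-04  3.18834161e-01 -9.47810510e-01 -1.42119578e-01]
 [ 0.00000000e+00  0.00000000e+00  0.00000000e+00  1.00000000e+00]] 59.40129224244269
strap [ 0.5133 -0.2644 -0.0043] 0.73
strap_tip [ 0.399  -0.2151  0.002 ] 0.9
strap_tail [ 0.609  -0.3007  0.006 ] 0.82
blue [311, 200, 24, 76, 1576] (array([ 505.3, -259.5]), array([12.8, 47.3]), 68.0)
(array([ 503., -259.]), array([ 35.2, 230.7]), 67.9)
```

View pics/w1.png

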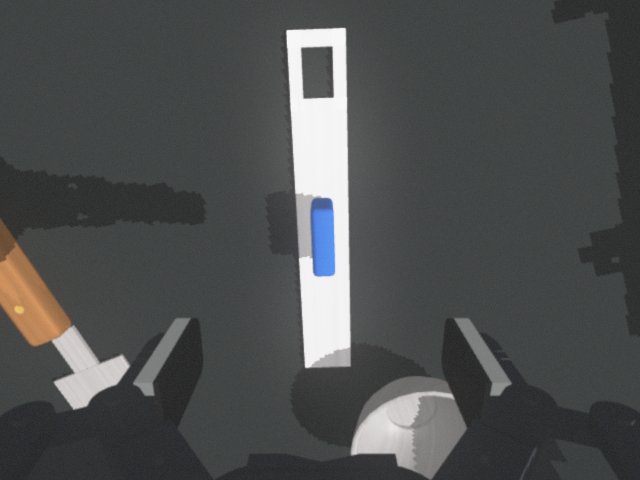

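The wrist view shows the strap with its eye at (318,72) and the blue block at (323,237). The bowl is at (410,440), clear of the fingers. I'm going down to grip.

move_arm --targets '[[[0,0,60],[0,0,-0.1],-1],[[0,0,105],[0,0,-0.1],-1],[[0,0,120],[0,0,-0.1],-1],[[0,0,121],[0,0,-0.1],-1]]' --squeeze 80

```text
clock: 6.45
tcp_pos: [0.5057, -0.2603, 0.0092]
orientation: [-0.001, 0.199, 0.98, 0.0]
wrist_force: [-0.0, 0.3, 0.8]
finger_gap: 0.0853
grip_force: 0.0
```

move_arm --targets '[[[0,0,0],[0,0,0],1],[[0,0,0],[0,0,0],1],[[0,0,0],[0,0,0],1],[[0,0,0],[0,0,0],1],[[0,0,0],[0,0,0],1]]' --squeeze 80

```text
clock: 7.08
tcp_pos: [0.5064, -0.2608, 0.0103]
orientation: [0.001, 0.199, 0.98, -0.0]
wrist_force: [-0.1, 0.1, 5.5]
finger_gap: 0.0127
grip_force: 79.6
```

move_arm --targets '[[[0,0,-50],[0,0,0],1],[[0,0,-110],[0,0,0],1],[[0,0,-170],[0,0,0],1],[[0,0,-230],[0,0,0],1],[[0,0,-270],[0,0,0],1]]'

```text
clock: 7.7
tcp_pos: [0.5061, -0.2606, 0.2822]
orientation: [0.001, 0.199, 0.98, -0.001]
wrist_force: [0.7, -0.3, -2.2]
finger_gap: 0.0123
grip_force: 78.4
```

```bash
python3 -c "
from h import *
goal([.526,.165,.28],262.6)"
```

```text
shift mm [147.5 399.7   1.7] turn [-1.4000e-02  6.0000e-03 -1.0553e+01] t 7.7 tcp [ 0.5061 -0.2606  0.2822] F [ 0.7 -0.3 -2.2] M [-0.05 -0.03  0.05] gap 0.0123
```

move_arm --targets '[[[147,400,0],[0,0,-10.5],1],[[147,400,0],[0,0,-10.5],1],[[147,400,0],[0,0,-10.5],1],[[147,400,0],[0,0,-10.5],1],[[147,400,0],[0,0,-10.5],1]]'

```text
clock: 8.32
tcp_pos: [0.5203, 0.0536, 0.2789]
orientation: [-0.0, -0.268, 0.963, 0.0]
wrist_force: [1.5, -0.4, -2.4]
finger_gap: 0.0125
grip_force: 78.6
```

```bash
python3 -c "
from h import *
goal([.526,.165,.28],262.6)"
```

```text
shift mm [-62.4  92.5  -1.1] turn [ 4.000e-03 -4.000e-03 -5.148e+00] t 8.325 tcp [0.5203 0.0536 0.2789] F [ 1.5 -0.4 -2.4] M [ 0.   -0.14  0.  ] gap 0.0125
```

move_arm --targets '[[[-55,75,0],[0,0,-5.0],1],[[-55,75,0],[0,0,-5.0],1],[[-55,75,0],[0,0,-5.0],1],[[-55,75,0],[0,0,-5.0],1],[[-55,75,0],[0,0,-5.0],1]]'

```text
clock: 8.95
tcp_pos: [0.5292, 0.1445, 0.2785]
orientation: [-0.001, -0.65, 0.76, 0.0]
wrist_force: [0.3, -0.3, -1.6]
finger_gap: 0.0126
grip_force: 78.7
```

```bash
python3 -c "
from h import *
goal([.526,.165,.28],262.6)
p=wrist('w2.png')
for t in('strap','strap_tip','stud_mark','bolt_mark','mould','machine'):
  for d in env.landmark_of(t,p)[:2]: print(t,np.round(d['centre'],4),d['confidence'],proj(p,d['centre']).round())
blobs(p,'red',.163)
q=shot('top')
blobs(q,'red',.163);blobs(q,'blue',.31)
for n in ('top','side'):
  q=shot(n)
  for t in('strap_tip','stud_mark','bolt_mark'):
    for d in env.landmark_of(t,q)[:2]: print(n,t,np.round(d['centre'],4),d['confidence'],proj(q,d['centre']).round())
"
```

```text
shift mm [-19.8   6.4  -1.5] turn [ 0.01  -0.004 -0.152] t 8.95 tcp [0.5292 0.1445 0.2785] F [ 0.3 -0.3 -1.6] M [-0.03 -0.   -0.02] gap 0.0126
strap [0.5334 0.1474 0.2646] 0.67 [[314. 312.]]
stud_mark [0.5146 0.0667 0.1565] 0.92 [[326. 101.]]
mould [0.6108 0.1672 0.1024] 0.98 [[226. 249.]]
machine [ 6.088e-01  1.664e-01 -1.000e-04] 0.74 [[249. 214.]]
red [313, 55, 21, 43, 831] (array([514.5,  53.2]), array([22.5, 11.6]), 81.6)
red [263, 236, 14, 4, 43] (array([511. ,  60.5]), array([38. ,  8.9]), 88.6)
blue [65, 108, 84, 101, 571] (array([715.2, 486. ]), array([246.2, 174.1]), 17.2)
blue [232, 175, 15, 8, 94] (array([645.2, 126.4]), array([39.5, 18.2]), 82.7)
blue [496, 253, 9, 15, 84] (array([ 409., -554.]), array([15.4, 38.3]), 67.4)
blue [583, 388, 57, 92, 4726] (array([ -25.7, -799.2]), array([142.3, 213. ]), 88.6)
top strap_tip [ 0.3393 -0.6133  0.0015] 0.72 [[488. 295.]]
top strap_tip [0.5154 0.0337 0.2732] 0.57 [[275. 228.]]
top stud_mark [0.5163 0.0626 0.1585] 0.61 [[269. 236.]]
side strap_tip [0.5136 0.0306 0.2714] 0.71 [[299. 182.]]
side strap_tip [ 0.3417 -0.6073  0.0013] 0.58 [[368. 389.]]
side stud_mark [0.5172 0.0665 0.1582] 0.65 [[294. 208.]]
side bolt_mark [0.5379 0.2635 0.1602] 0.94 [[273. 184.]]
```

View pics/w2.png

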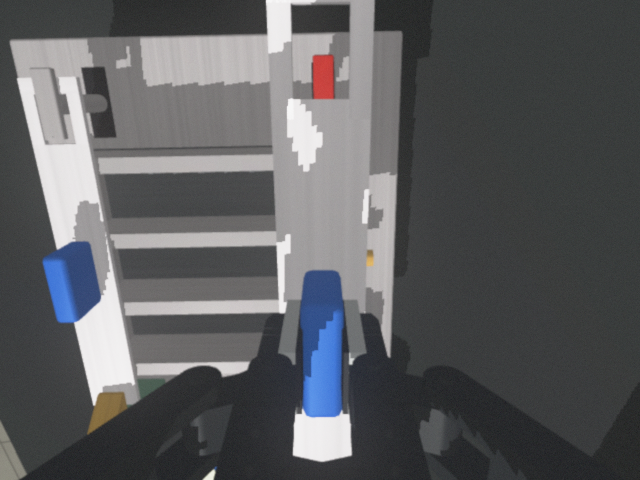

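The wrist view shows the red head through the eye: its -y end is at (323,55), the eye spans rows 5–98 and columns 291–350. The block is held squarely. I'll calibrate the strap in the tool frame from this picture.

```bash
cat >> h.py <<'E'
def toolpt(p,uv,zt):  # pixel -> tool coords on the plane z_tool=zt (mm)
    q=dict(p); q['extrinsics']=np.linalg.inv(np.array(p['mount'])); return back(q,uv,zt/1000)*1000
E
python3 -c "
from h import *
goal([.526,.165,.28],262.6)
p=wrist('w3.png')
g=p['pixels'].astype(int).sum(2)
for r in (30,60): print(r,np.abs(np.diff(g[r,250:400])).argsort()[-8:]+250)
print(np.abs(np.diff(g[:130,300])).argsort()[-5:],np.abs(np.diff(g[:130,342])).argsort()[-5:])
print(toolpt(p,[[320,5],[320,98],[268,50],[373,50],[291,50],[350,50]],6).round(1))
blobs(p,'red',.163)
hsv=cv2.cvtColor(p['pixels'],cv2.COLOR_RGB2HSV); 
S=env.get_state(); print(S['tcp_pos'],rot(S['orientation']).as_euler('zyx',degrees=True))
"
```

```text
shift mm [-19.9   7.1  -0.5] turn [-0.001 -0.    -0.182] t 9.75 tcp [0.5298 0.1442 0.2795] F [ 0.5  0.2 -1.9] M [ 0.   -0.    0.01] gap 0.0123
30 [372 348 373 349 267 290 291 266]
60 [268 292 348 372 343 312 342 313]
[ 5 32 99 98  4] [ 3 80 67  4 31]
[[108.9  -1.    6. ]
 [ 81.2  -1.    6. ]
 [ 95.9 -17.8   6. ]
 [ 95.9  16.2   6. ]
 [ 95.9 -10.3   6. ]
 [ 95.9   8.7   6. ]]
red [314, 56, 20, 42, 837] (array([514.5,  53.2]), array([22. , 11.1]), 80.8)
[0.52976663 0.14425095 0.27947382] [9.92197660e+01 1.75387656e-03 1.79996632e+02]
```

```bash
python3 -c "
from h import *
p=wrist()
s=env.get_state()
g=cv2.cvtColor(p['pixels'],cv2.COLOR_RGB2GRAY)
l=cv2.HoughLinesP(cv2.Canny(g,40,120),1,np.pi/720,40,minLineLength=110,maxLineGap=6)
for a in l[:,0]:
  if a[1]>385 : continue
  X=back(p,a.reshape(2,2),.157); d=X[1]-X[0]
  print(a,X[:,:2].round(4).tolist(),round(np.degrees(np.arctan2(d[1],d[0]))%180,2))
q=shot('top');g=cv2.cvtColor(q['pixels'],cv2.COLOR_RGB2GRAY)
l=cv2.HoughLinesP(cv2.Canny(g,40,120)[150:270,170:310],1,np.pi/720,25,minLineLength=50,maxLineGap=5)
for a in l[:,0]:
  a=a+np.array([170,150]*2)
  X=back(q,a.reshape(2,2),.157); d=X[1]-X[0]
  print(a,round(np.degrees(np.arctan2(d[1],d[0]))%180,2))
print(s['clock'])
"
```

```text
[ 19  79  59 249] [[0.6918, 0.0257], [0.7064, 0.1314]] 82.12
[266  20 275 212] [[0.5418, 0.0182], [0.5586, 0.1293]] 81.41
[ 77  78 137 382] [[0.6578, 0.0306], [0.6864, 0.2423]] 82.32
[ 97 159 271 154] [[0.6617, 0.078], [0.5538, 0.0922]] 172.47
[117 249 243 246] [[0.668, 0.1376], [0.5842, 0.1489]] 172.3
[213 165 288 173] 82.3
[282 260 293 174] 172.22
[215 184 275 190] 82.73
[224 174 281 179] 83.43
[202 150 208 201] 7.38
[258 249 268 181] 171.64
[212 150 218 204] 6.84
[233 253 244 190] 170.58
9.85
```

```bash
cat >> h.py <<'E'
YAW=262.35
u=np.array([np.cos(np.radians(82.35)),np.sin(np.radians(82.35)),0]);v=np.array([u[1],-u[0],0])
def guvz(U,V,Z,tilt): goal(U*u/1000+V*v/1000+np.array([0,0,Z/1000]),YAW,tilt)
def corners(U,Z,tilt,st=2,ht=10):
    c,s=np.cos(np.radians(tilt)),np.sin(np.radians(tilt))
    for n,(a,b) in dict(barin_lo=(112,0),barin_hi=(112,4),far_lo=(83,0),tip=(116.5,2),tail=(-109,4)).items():
        print(n,round(U-(a-st)*c-(b-ht)*s,1),round(Z-(a-st)*s+(b-ht)*c,1))
def now():
    S=env.get_state();q=rot(S['orientation']);x=q.apply([1,0,0]);t=np.degrees(np.arcsin(-x[2]))
    U,V,Z=S['tcp_pos']@u*1000,S['tcp_pos']@v*1000,S['tcp_pos'][2]*1000
    f=S['wrist_force'];print('UVZ',round(U,1),round(V,1),round(Z,1),'tilt',round(t,2),'yaw',round(np.degrees(np.arctan2(x[1],x[0]))%360,2),'Fuvz',round(f@u,1),round(f@v,1),round(f[2],1),'M',np.round(S['ft_torque'],2),'t',round(S['clock'],2))
    corners(U,Z,t)
E
python3 -c "
from h import *
guvz(194.5,502,263,32)"
```

```text
shift mm [19.1  3.3 16.5] turn [-0.044 -3.2   -0.153] t 9.9 tcp [0.5298 0.1442 0.2795] F [-0.6  0.  -1.8] M [-0.03  0.02  0.01] gap 0.0127
```

move_arm --targets '[[[7,2,5],[0,-1,-0.15],1],[[13,3,11],[0,-2,-0.15],1],[[19,3,16],[-0.04,-3.2,-0.15],1],[[19,3,16],[-0.04,-3.2,-0.15],1],[[19,3,16],[-0.04,-3.2,-0.15],1]]'

```text
clock: 10.52
tcp_pos: [0.524, 0.1255, 0.2634]
orientation: [0.207, -0.632, 0.724, 0.181]
wrist_force: [0.1, -0.2, -2.1]
finger_gap: 0.0121
grip_force: 78.9
```

```bash
python3 -c "
from h import *
now()
p=wrist('w4.png');blobs(p,'red',.163)
guvz(194.5,502,218,32)
q=shot('side')
for t in('strap_tip','strap_tail'):
    for d in env.landmark_of(t,q)[:2]: print(t,(d['centre']@u*1000).round(1),(d['centre']@v*1000).round(1),round(d['centre'][2]*1000,1),d['confidence'])
"
```

```text
UVZ 194.1 502.6 263.4 tilt 31.9 yaw 262.26 Fuvz -0.2 0.2 -2.1 M [-0.73  0.06 -0.01] t 10.53
barin_lo 106.0 196.8
barin_hi 103.9 200.2
far_lo 130.6 212.1
tip 101.1 196.1
tail 291.5 317.0
red [308, 5, 29, 68, 1820] (array([516. ,  65.6]), array([28.4, 11.5]), 82.3)
shift mm [24.6  0.7 38.8] turn [-0.007 -0.01   0.004] t 10.575 tcp [0.5241 0.1262 0.2639] F [ 0.5  0.2 -1.9] M [-0.74  0.08 -0.03] gap 0.0127
strap_tip 102.5 505.0 193.2 0.91
strap_tip -559.5 424.0 0.0 0.64
strap_tail 291.4 504.6 315.4 0.82
strap_tail -611.3 634.5 4.1 0.56
```

View pics/w4.png

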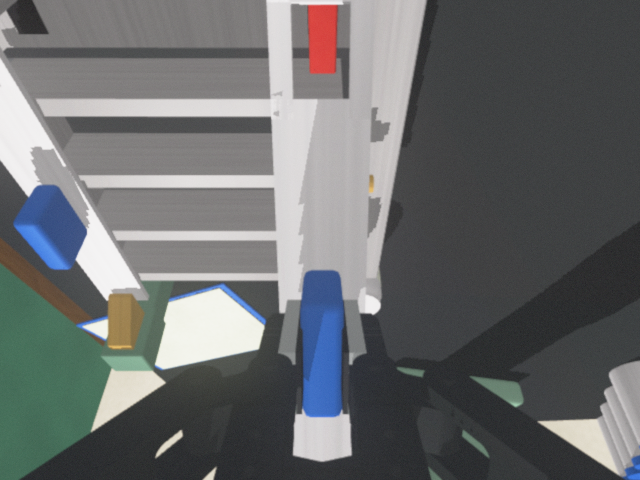

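The view shows the head through the eye at (322,38), with its +y end at row 73. It's well centred across, so I'm descending.

move_arm --targets '[[[7,0,10],[0,0,0],1],[[14,0,21],[0,0,0],1],[[17,0,26],[0,0,0],1],[[20,0,31],[0,0,0],1],[[20,0,31],[0,0,0],1]]'

```text
clock: 11.35
tcp_pos: [0.5235, 0.1254, 0.226]
orientation: [0.207, -0.633, 0.724, 0.182]
wrist_force: [0.1, 0.4, -1.6]
finger_gap: 0.0125
grip_force: 78.9
```

```bash
python3 -c "
from h import *
now()
p=wrist('w5.png');blobs(p,'red',.163)
guvz(193,502,217.5,32)
"
```

```text
UVZ 194.0 502.1 226.0 tilt 32.0 yaw 262.29 Fuvz 0.5 0.0 -1.6 M [-0.71  0.1   0.04] t 11.35
barin_lo 106.0 159.3
barin_hi 103.9 162.7
far_lo 130.6 174.6
tip 101.1 158.6
tail 291.3 279.8
red [304, 15, 35, 82, 2209] (array([514.2,  54.2]), array([28.9, 11.1]), 83.0)
shift mm [5.6 0.4 7.1] turn [-0.004  0.    -0.003] t 11.4 tcp [0.5237 0.1254 0.2265] F [-0.5  0.1 -2.1] M [-0.71  0.13  0.01] gap 0.0127
```

move_arm --targets '[[[3,0,4],[0,0,0],1],[[5,0,7],[0,0,0],1],[[5,0,7],[0,0,0],1],[[5,0,7],[0,0,0],1]]'

```text
clock: 11.9
tcp_pos: [0.5237, 0.1249, 0.2181]
orientation: [0.208, -0.633, 0.724, 0.181]
wrist_force: [0.3, 0.1, -2.2]
finger_gap: 0.0122
grip_force: 78.9
```

```bash
python3 -c "
from h import *
now()
p=wrist('w6.png');blobs(p,'red',.163)
q=shot('side')
im=cv2.cvtColor(q['pixels'],cv2.COLOR_RGB2BGR)
a=cv2.resize(im[150:240,240:330],None,fx=5,fy=5,interpolation=cv2.INTER_CUBIC)
b=cv2.imread('pics/w6.png')[0:200,200:440]; b=cv2.resize(b,(540,450))
cv2.imwrite('pics/c6.png',cv2.resize(np.hstack([a,b]),(800,364)))
guvz(203,502,217.5,32)
"
```

```text
UVZ 193.5 502.4 218.1 tilt 32.0 yaw 262.34 Fuvz 0.2 0.3 -2.2 M [-0.74  0.11 -0.  ] t 11.9
barin_lo 105.5 151.3
barin_hi 103.4 154.7
far_lo 130.1 166.6
tip 100.6 150.6
tail 290.8 271.8
red [304, 28, 37, 69, 1967] (array([514.2,  51.4]), array([23.5, 11.3]), 81.5)
shift mm [-7.7  0.5  5.6] turn [-0.006 -0.    -0.   ] t 12.0 tcp [0.5238 0.1249 0.2181] F [-0.1  0.7 -1.7] M [-0.76  0.16  0.  ] gap 0.0125
```

View pics/c6.png

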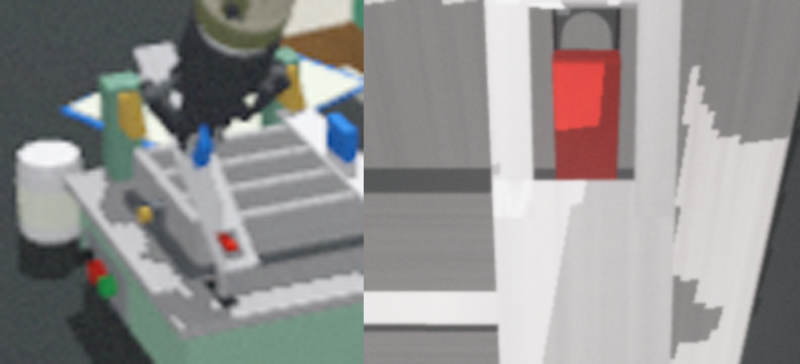

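The crop shows the bar end down past the head's -y end, with the red head sticking up through the eye and no contact. Next I'll draw it back in +y.

move_arm --targets '[[[-4,0,2.5],[0,0,0],1],[[-8,0,5],[0,0,0],1],[[-11,0,7],[0,0,0],1],[[-11,0,7],[0,0,0],1],[[-11,0,7],[0,0,0],1]]'

```text
clock: 12.62
tcp_pos: [0.5254, 0.1379, 0.2179]
orientation: [0.208, -0.633, 0.724, 0.181]
wrist_force: [-0.3, 0.6, -2.7]
finger_gap: 0.0126
grip_force: 78.9
```

```bash
python3 -c "
from h import *
now()
p=wrist('w7.png');blobs(p,'red',.163)
"
```

```text
UVZ 206.6 502.3 217.9 tilt 31.99 yaw 262.35 Fuvz 0.6 -0.4 -2.7 M [-0.79  0.16  0.04] t 12.62
barin_lo 118.6 151.1
barin_hi 116.5 154.5
far_lo 143.2 166.5
tip 113.7 150.4
tail 303.9 271.6
red [303, 0, 39, 97, 3089] (array([515.3,  60.3]), array([31.5, 11.4]), 82.0)
```

Still free. I'll feel for the neck in 1 mm steps.

move_arm --targets '[[[-0.85,0,0.5],[0,0,0],1],[[-1.7,0,1],[0,0,0],1],[[-1.7,0,1],[0,0,0],1]]'

```text
clock: 13.05
tcp_pos: [0.5257, 0.1398, 0.2179]
orientation: [0.208, -0.633, 0.724, 0.181]
wrist_force: [0.4, -1.3, -2.3]
finger_gap: 0.0125
grip_force: 78.9
```

move_arm --targets '[[[-0.85,0,0.5],[0,0,0],1],[[-0.85,0,0.5],[0,0,0],1]]'

```text
clock: 13.3
tcp_pos: [0.5258, 0.1408, 0.218]
orientation: [0.208, -0.633, 0.724, 0.181]
wrist_force: [0.3, 0.1, -2.2]
finger_gap: 0.0124
grip_force: 78.9
```

```bash
python3 -c "
from h import *
now()
"
```

```text
UVZ 209.6 502.4 218.0 tilt 32.0 yaw 262.34 Fuvz 0.1 0.3 -2.2 M [-0.7   0.1   0.03] t 13.3
barin_lo 121.6 151.2
barin_hi 119.5 154.6
far_lo 146.2 166.6
tip 116.7 150.5
tail 306.9 271.7
```

move_arm --targets '[[[-0.85,0,0.5],[0,0,0],1],[[-0.85,0,0.5],[0,0,0],1]]'

```text
clock: 13.55
tcp_pos: [0.5259, 0.1418, 0.218]
orientation: [0.208, -0.633, 0.724, 0.181]
wrist_force: [-0.3, 0.8, -2.6]
finger_gap: 0.0127
grip_force: 78.9
```

move_arm --targets '[[[-0.4,0,0.25],[0,0,0],1],[[-0.4,0,0.25],[0,0,0],1]]'

```text
clock: 13.8
tcp_pos: [0.526, 0.1422, 0.218]
orientation: [0.208, -0.633, 0.724, 0.181]
wrist_force: [-0.7, 0.0, -2.3]
finger_gap: 0.0126
grip_force: 78.9
```

move_arm --targets '[[[-0.4,0,0.25],[0,0,0],1],[[-0.4,0,0.25],[0,0,0],1]]'

```text
clock: 14.05
tcp_pos: [0.526, 0.1427, 0.218]
orientation: [0.208, -0.633, 0.724, 0.181]
wrist_force: [-0.4, -1.2, -2.4]
finger_gap: 0.0125
grip_force: 78.9
```

move_arm --targets '[[[-0.4,0,0.25],[0,0,0],1],[[-0.4,0,0.25],[0,0,0],1]]'

```text
clock: 14.3
tcp_pos: [0.5261, 0.1431, 0.2179]
orientation: [0.208, -0.633, 0.724, 0.181]
wrist_force: [-0.3, -0.7, -2.2]
finger_gap: 0.0126
grip_force: 78.9
```

move_arm --targets '[[[-0.4,0,0.25],[0,0,0],1],[[-0.4,0,0.25],[0,0,0],1]]'

```text
clock: 14.55
tcp_pos: [0.5262, 0.1435, 0.2179]
orientation: [0.208, -0.633, 0.724, 0.181]
wrist_force: [-0.1, -2.1, -2.9]
finger_gap: 0.0126
grip_force: 78.9
```

move_arm --targets '[[[0,0,0],[0,0,0],1]]'

```text
clock: 14.68
tcp_pos: [0.5262, 0.1435, 0.2179]
orientation: [0.208, -0.633, 0.724, 0.181]
wrist_force: [0.1, -1.8, -3.2]
finger_gap: 0.0128
grip_force: 78.9
```

```bash
python3 -c "
from h import *
now()
p=wrist('w8.png')
print(env.get_state()['wrist_force']@u)
"
```

```text
UVZ 212.2 502.4 217.9 tilt 31.98 yaw 262.33 Fuvz -1.8 0.3 -3.2 M [-1.05  0.13  0.03] t 14.68
barin_lo 124.2 151.2
barin_hi 122.1 154.6
far_lo 148.8 166.5
tip 119.3 150.5
tail 309.6 271.6
-1.8357858762829402
```

The bar touches the neck: about -2 N along y and a change in moment, which puts the stud axis at U≈130.2 mm. Now I'll raise gently to feel the head's underside.

move_arm --targets '[[[-0.25,0,-1.1],[0,0,0],1],[[-0.5,0,-1.5],[0,0,0],1],[[-0.5,0,-1.5],[0,0,0],1]]'

```text
clock: 15.1
tcp_pos: [0.5262, 0.1433, 0.2196]
orientation: [0.208, -0.633, 0.724, 0.181]
wrist_force: [-0.5, -1.6, -3.4]
finger_gap: 0.0125
grip_force: 78.9
```

move_arm --targets '[[[-0.25,0,-0.4],[0,0,0],1],[[-0.25,0,-0.4],[0,0,0],1]]'

```text
clock: 15.35
tcp_pos: [0.5261, 0.1433, 0.22]
orientation: [0.208, -0.633, 0.724, 0.181]
wrist_force: [-0.0, -1.2, -2.7]
finger_gap: 0.0126
grip_force: 78.9
```

```bash
python3 -c "
from h import *
now()
"
```

```text
UVZ 212.0 502.4 220.0 tilt 32.0 yaw 262.34 Fuvz -1.2 0.2 -2.7 M [-1.02  0.07 -0.02] t 15.35
barin_lo 124.0 153.3
barin_hi 121.9 156.6
far_lo 148.6 168.6
tip 119.2 152.6
tail 309.3 273.8
```

move_arm --targets '[[[-0.3,0,-0.4],[0,0,0],1],[[-0.3,0,-0.4],[0,0,0],1]]'

```text
clock: 15.6
tcp_pos: [0.5261, 0.1433, 0.2205]
orientation: [0.208, -0.633, 0.724, 0.181]
wrist_force: [-0.4, -0.6, -2.7]
finger_gap: 0.0129
grip_force: 78.9
```

move_arm --targets '[[[-0.3,0,-0.4],[0,0,0],1],[[-0.3,0,-0.4],[0,0,0],1]]'

```text
clock: 15.85
tcp_pos: [0.5262, 0.1433, 0.221]
orientation: [0.208, -0.633, 0.724, 0.181]
wrist_force: [-0.1, -0.9, -2.3]
finger_gap: 0.0123
grip_force: 78.9
```

move_arm --targets '[[[-0.3,0,-0.4],[0,0,0],1],[[-0.3,0,-0.4],[0,0,0],1]]'

```text
clock: 16.1
tcp_pos: [0.5261, 0.1433, 0.2214]
orientation: [0.208, -0.633, 0.724, 0.181]
wrist_force: [0.2, -1.2, -3.0]
finger_gap: 0.0125
grip_force: 78.8
```

```bash
python3 -c "
from h import *
now()
"
```

```text
UVZ 212.1 502.4 221.4 tilt 31.99 yaw 262.33 Fuvz -1.2 0.4 -3.0 M [-1.04  0.16 -0.01] t 16.1
barin_lo 124.1 154.7
barin_hi 122.0 158.1
far_lo 148.7 170.0
tip 119.2 154.0
tail 309.4 275.2
```

move_arm --targets '[[[-0.3,0,-0.4],[0,0,0],1],[[-0.3,0,-0.4],[0,0,0],1]]'

```text
clock: 16.35
tcp_pos: [0.5261, 0.1433, 0.2217]
orientation: [0.207, -0.633, 0.724, 0.181]
wrist_force: [0.3, -1.5, -4.5]
finger_gap: 0.0126
grip_force: 78.6
```

move_arm --targets '[[[-0.3,0,-0.4],[0,0,0],1],[[-0.3,0,-0.4],[0,0,0],1]]'

```text
clock: 16.6
tcp_pos: [0.526, 0.1433, 0.2221]
orientation: [0.207, -0.633, 0.724, 0.181]
wrist_force: [-0.0, -2.2, -7.9]
finger_gap: 0.0127
grip_force: 78.4
```

move_arm --targets '[[[-0.3,0,-0.4],[0,0,0],1],[[-0.3,0,-0.4],[0,0,0],1]]'

```text
clock: 16.85
tcp_pos: [0.5259, 0.1433, 0.2224]
orientation: [0.207, -0.633, 0.724, 0.181]
wrist_force: [-0.2, -3.6, -9.5]
finger_gap: 0.0128
grip_force: 78.2
```

```bash
python3 -c "
from h import *
now()
"
```

```text
UVZ 212.0 502.2 222.4 tilt 31.96 yaw 262.3 Fuvz -3.6 0.3 -9.5 M [-1.59  0.07 -0.  ] t 16.85
barin_lo 124.0 155.7
barin_hi 121.8 159.1
far_lo 148.6 171.1
tip 119.1 155.0
tail 309.4 276.1
```

The underside of the head is felt at Z≈158.3 mm. I'll lay the strap down in stages, keeping the bar at the neck and just under the head.

```bash
cat >> h.py <<'E'
def plan(ths,Ul=124.1,Zh=158.0):
    now()
    for t in ths:
        c,s=np.cos(np.radians(t)),np.sin(np.radians(t)); guvz(Ul+110*c-10*s,502.3,Zh-4*c+110*s+10*c,t)
E
python3 -c "
from h import *
plan([32,29,26,23,20])
"
```

```text
UVZ 212.0 502.2 222.4 tilt 31.96 yaw 262.3 Fuvz -3.6 0.3 -9.5 M [-1.59  0.07 -0.  ] t 16.85
barin_lo 124.0 155.7
barin_hi 121.8 159.1
far_lo 148.6 171.1
tip 119.1 155.0
tail 309.4 276.1
shift mm [ 0.5 -0.1  0.9] turn [-0.    -0.004 -0.004] t 16.85 tcp [0.5259 0.1433 0.2224] F [-0.2 -3.6 -9.5] M [-1.59  0.07 -0.  ] gap 0.0128
shift mm [ 0.2 -0.1  6.8] turn [-0.     0.296 -0.004] t 16.85 tcp [0.5259 0.1433 0.2224] F [-0.2 -3.6 -9.5] M [-1.59  0.07 -0.  ] gap 0.0128
shift mm [ 0.1 -0.1 12.6] turn [-0.     0.596 -0.004] t 16.85 tcp [0.5259 0.1433 0.2224] F [-0.2 -3.6 -9.5] M [-1.59  0.07 -0.  ] gap 0.0128
shift mm [ 0.4 -0.1 18.5] turn [-0.     0.896 -0.004] t 16.85 tcp [0.5259 0.1433 0.2224] F [-0.2 -3.6 -9.5] M [-1.59  0.07 -0.  ] gap 0.0128
shift mm [ 1.  -0.1 24.3] turn [ 0.     1.196 -0.004] t 16.85 tcp [0.5259 0.1433 0.2224] F [-0.2 -3.6 -9.5] M [-1.59  0.07 -0.  ] gap 0.0128
```

move_arm --targets '[[[0.5,0,1.2],[0,0,0],1],[[0.3,0,4],[0,0.15,0],1],[[0.2,0,7.1],[0,0.3,0],1],[[0.1,0,12.9],[0,0.6,0],1],[[0.1,0,12.9],[0,0.6,0],1]]'

```text
clock: 17.48
tcp_pos: [0.5268, 0.1506, 0.2119]
orientation: [0.169, -0.642, 0.733, 0.147]
wrist_force: [-1.1, -5.9, -5.9]
finger_gap: 0.013
grip_force: 78.6
```

```bash
python3 -c "
from h import *
plan([23,20,17])
"
```

```text
UVZ 219.4 502.1 211.9 tilt 25.89 yaw 262.44 Fuvz -6.0 -0.3 -5.9 M [-1.88  0.22 -0.03] t 17.48
barin_lo 124.8 154.9
barin_hi 123.1 158.5
far_lo 150.9 167.5
tip 119.9 154.7
tail 321.9 255.0
shift mm [ 0.5 -0.2  5.7] turn [-0.003  0.289  0.008] t 17.475 tcp [0.5268 0.1506 0.2119] F [-1.1 -5.9 -5.9] M [-1.88  0.22 -0.03] gap 0.013
shift mm [ 0.5 -0.2 11.6] turn [-0.003  0.589  0.008] t 17.475 tcp [0.5268 0.1506 0.2119] F [-1.1 -5.9 -5.9] M [-1.88  0.22 -0.03] gap 0.013
shift mm [ 0.7 -0.2 17.4] turn [-0.003  0.889  0.008] t 17.475 tcp [0.5268 0.1506 0.2119] F [-1.1 -5.9 -5.9] M [-1.88  0.22 -0.03] gap 0.013
```

move_arm --targets '[[[1.1,0,0.5],[0,0,0],1],[[1.1,0,3.2],[0,0.15,0],1],[[1.1,0,6],[0,0.3,0],1],[[1.2,0,9],[0,0.45,0],1],[[1.2,0,9],[0,0.45,0],1]]'

```text
clock: 18.1
tcp_pos: [0.5275, 0.1537, 0.2036]
orientation: [0.141, -0.647, 0.739, 0.122]
wrist_force: [-0.3, -1.2, -2.5]
finger_gap: 0.0128
grip_force: 78.8
```

```bash
python3 -c "
from h import *
plan([20,17,14],123.7)
p=wrist('w9.png')
"
```

```text
UVZ 222.6 502.4 203.6 tilt 21.48 yaw 262.42 Fuvz -1.3 -0.2 -2.5 M [-0.67  0.08 -0.04] t 18.1
barin_lo 123.9 154.0
barin_hi 122.4 157.7
far_lo 150.9 164.6
tip 119.0 154.2
tail 328.1 238.6
shift mm [-0.1  0.1  2.5] turn [-0.005  0.148  0.007] t 18.1 tcp [0.5275 0.1537 0.2036] F [-0.3 -1.2 -2.5] M [-0.67  0.08 -0.04] gap 0.0128
shift mm [-0.3  0.1  8.4] turn [-0.005  0.448  0.006] t 18.1 tcp [0.5275 0.1537 0.2036] F [-0.3 -1.2 -2.5] M [-0.67  0.08 -0.04] gap 0.0128
shift mm [-0.2  0.1 14.2] turn [-0.005  0.748  0.006] t 18.1 tcp [0.5275 0.1537 0.2036] F [-0.3 -1.2 -2.5] M [-0.67  0.08 -0.04] gap 0.0128
```

Light contact only. I'll carry on to about 17°, then 14°.

move_arm --targets '[[[-0.1,0,2.5],[0,0.15,0],1],[[-0.2,0,5.4],[0,0.3,0],1],[[-0.2,0,8.3],[0,0.45,0],1],[[-0.2,0,8.3],[0,0.45,0],1]]'

```text
clock: 18.65
tcp_pos: [0.5278, 0.1569, 0.1955]
orientation: [0.111, -0.651, 0.744, 0.097]
wrist_force: [-0.1, 0.1, -2.3]
finger_gap: 0.0127
grip_force: 78.8
```

```bash
python3 -c "
from h import *
plan([14,11,9],123.8)
"
```

```text
UVZ 225.7 502.2 195.5 tilt 16.98 yaw 262.39 Fuvz 0.1 -0.1 -2.3 M [-0.39  0.08 -0.03] t 18.65
barin_lo 123.4 153.9
barin_hi 122.3 157.7
far_lo 151.2 162.3
tip 118.5 154.5
tail 333.6 222.2
shift mm [-0.8 -0.1  5.6] turn [-0.001  0.298  0.004] t 18.65 tcp [0.5278 0.1569 0.1955] F [-0.1  0.1 -2.3] M [-0.39  0.08 -0.03] gap 0.0127
shift mm [-0.9 -0.1 11.4] turn [-0.001  0.598  0.004] t 18.65 tcp [0.5278 0.1569 0.1955] F [-0.1  0.1 -2.3] M [-0.39  0.08 -0.03] gap 0.0127
shift mm [-0.7 -0.1 15.3] turn [-0.001  0.798  0.004] t 18.65 tcp [0.5278 0.1569 0.1955] F [-0.1  0.1 -2.3] M [-0.39  0.08 -0.03] gap 0.0127
```

move_arm --targets '[[[-0.8,0,2.8],[0,0.15,0],1],[[-0.9,0,5.6],[0,0.3,0],1],[[-1,0,8.5],[0,0.45,0],1],[[-1,0,11.4],[0,0.6,0],1],[[-1,0,11.4],[0,0.6,0],1]]'

```text
clock: 19.27
tcp_pos: [0.5283, 0.1609, 0.1848]
orientation: [0.072, -0.656, 0.749, 0.063]
wrist_force: [-0.3, -0.5, -2.5]
finger_gap: 0.0125
grip_force: 78.8
```

```bash
python3 -c "
from h import *
plan([9,7,5],124)
"
```

```text
UVZ 229.8 502.2 184.8 tilt 10.95 yaw 262.38 Fuvz -0.6 -0.2 -2.5 M [-0.45  0.05  0.  ] t 19.27
barin_lo 123.7 154.1
barin_hi 122.9 158.1
far_lo 152.2 159.6
tip 118.9 155.2
tail 339.9 200.0
shift mm [-0.6 -0.1  3.9] turn [-0.001  0.195  0.003] t 19.275 tcp [0.5283 0.1609 0.1848] F [-0.3 -0.5 -2.5] M [-0.45  0.05  0.  ] gap 0.0125
shift mm [-0.7 -0.1  7.8] turn [-0.001  0.395  0.003] t 19.275 tcp [0.5283 0.1609 0.1848] F [-0.3 -0.5 -2.5] M [-0.45  0.05  0.  ] gap 0.0125
shift mm [-0.7 -0.1 11.6] turn [-0.001  0.595  0.003] t 19.275 tcp [0.5283 0.1609 0.1848] F [-0.3 -0.5 -2.5] M [-0.45  0.05  0.  ] gap 0.0125
```

move_arm --targets '[[[-0.4,0,3.9],[0,0.2,0],1],[[-0.5,0,7.8],[0,0.4,0],1],[[-0.5,0,9.7],[0,0.5,0],1],[[-0.5,0,9.7],[0,0.5,0],1]]'

```text
clock: 19.77
tcp_pos: [0.5287, 0.1631, 0.1755]
orientation: [0.039, -0.658, 0.752, 0.034]
wrist_force: [0.6, -0.4, -2.9]
finger_gap: 0.0127
grip_force: 78.7
```

```bash
python3 -c "
from h import *
plan([6,5,4,3],123.9)
p=wrist('w10.png')
q=shot('side')
im=cv2.cvtColor(q['pixels'],cv2.COLOR_RGB2BGR)
a=cv2.resize(im[150:240,230:330],None,fx=4,fy=4,interpolation=cv2.INTER_CUBIC)
b=cv2.resize(cv2.imread('pics/w10.png')[:360,60:500],(440,360))
cv2.imwrite('pics/c10.png',np.hstack([a[:360],b])[:, :800])
"
```

```text
UVZ 232.0 502.3 175.5 tilt 5.96 yaw 262.36 Fuvz -0.3 0.6 -2.9 M [-0.24 -0.02 -0.01] t 19.77
barin_lo 123.6 154.2
barin_hi 123.2 158.1
far_lo 152.5 157.2
tip 119.0 155.7
tail 343.0 181.1
shift mm [-0.2  0.   0.1] turn [-0.002 -0.004  0.001] t 19.775 tcp [0.5287 0.1631 0.1755] F [ 0.6 -0.4 -2.9] M [-0.24 -0.02 -0.01] gap 0.0127
shift mm [-0.4  0.   2. ] turn [-0.002  0.096  0.001] t 19.775 tcp [0.5287 0.1631 0.1755] F [ 0.6 -0.4 -2.9] M [-0.24 -0.02 -0.01] gap 0.0127
shift mm [-0.5  0.   3.9] turn [-0.002  0.196  0.001] t 19.775 tcp [0.5287 0.1631 0.1755] F [ 0.6 -0.4 -2.9] M [-0.24 -0.02 -0.01] gap 0.0127
shift mm [-0.6  0.   5.9] turn [-0.002  0.296  0.001] t 19.775 tcp [0.5287 0.1631 0.1755] F [ 0.6 -0.4 -2.9] M [-0.24 -0.02 -0.01] gap 0.0127
```

View pics/c10.png

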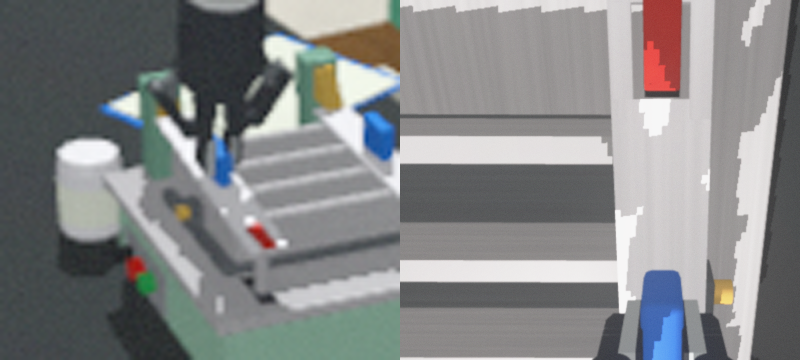

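The crop shows the head standing up through the eye, the bar under it, and the strap nearly level along the mould. Now I'll press it down in steps.

move_arm --targets '[[[-0.3,0,1.6],[0,0.1,0],1],[[-0.4,0,3.2],[0,0.2,0],1],[[-0.5,0,4.3],[0,0.3,0],1],[[-0.5,0,4.3],[0,0.3,0],1]]'

```text
clock: 20.38
tcp_pos: [0.5292, 0.1632, 0.1719]
orientation: [0.019, -0.658, 0.753, 0.016]
wrist_force: [-0.7, -4.3, 2.0]
finger_gap: 0.0129
grip_force: 79.4
```

```bash
python3 -c "
from h import *
now()
guvz(233.4,502.3,170.1,2)
guvz(233.6,502.3,169,1)
guvz(233.7,502.3,167.8,0)
"
```

```text
UVZ 232.2 502.7 171.9 tilt 2.88 yaw 262.32 Fuvz -4.4 -0.2 2.0 M [-0.54  0.13  0.02] t 20.38
barin_lo 122.9 156.3
barin_hi 122.7 160.3
far_lo 151.8 157.8
tip 118.3 158.1
tail 343.4 171.4
shift mm [-1.1  0.4  1.8] turn [-0.008  0.088 -0.003] t 20.375 tcp [0.5292 0.1632 0.1719] F [-0.7 -4.3  2. ] M [-0.54  0.13  0.02] gap 0.0129
shift mm [-1.2  0.4  2.9] turn [-0.008  0.188 -0.003] t 20.375 tcp [0.5292 0.1632 0.1719] F [-0.7 -4.3  2. ] M [-0.54  0.13  0.02] gap 0.0129
shift mm [-1.3  0.4  4.1] turn [-0.008  0.288 -0.003] t 20.375 tcp [0.5292 0.1632 0.1719] F [-0.7 -4.3  2. ] M [-0.54  0.13  0.02] gap 0.0129
```

move_arm --targets '[[[-0.6,0,1],[0,0.05,0],1],[[-0.8,0,2],[0,0.1,0],1],[[-0.9,0,3],[0,0.2,0],1],[[-0.9,0,3],[0,0.2,0],1]]'

```text
clock: 20.88
tcp_pos: [0.5294, 0.1638, 0.1693]
orientation: [0.006, -0.658, 0.753, 0.004]
wrist_force: [-2.3, -5.8, 5.0]
finger_gap: 0.0123
grip_force: 79.8
```

```bash
python3 -c "
from h import *
now()
guvz(233.6,502.3,167.8,0)
"
```

```text
UVZ 232.8 502.9 169.3 tilt 0.83 yaw 262.29 Fuvz -6.1 -1.5 5.0 M [-1.01  0.31 -0.07] t 20.88
barin_lo 122.9 157.7
barin_hi 122.9 161.7
far_lo 151.9 158.2
tip 118.4 159.7
tail 343.9 164.9
shift mm [-0.8  0.6  1.5] turn [-0.012  0.083 -0.006] t 20.875 tcp [0.5294 0.1638 0.1693] F [-2.3 -5.8  5. ] M [-1.01  0.31 -0.07] gap 0.0123
```

move_arm --targets '[[[-0.2,0.3,0.8],[0,0.05,0],1],[[-0.4,0.3,1.5],[0,0.1,0],1],[[-0.4,0.3,1.8],[0,0.13,0],1],[[-0.4,0.3,1.8],[0,0.13,0],1]]'

```text
clock: 21.38
tcp_pos: [0.5294, 0.164, 0.168]
orientation: [-0.002, -0.658, 0.753, -0.004]
wrist_force: [-1.5, -7.6, 7.3]
finger_gap: 0.0124
grip_force: 80.1
```

```bash
python3 -c "
from h import *
now()
p=wrist('w11.png')
q=shot('side','s11.png')
for t in('strap_tip','strap_tail','bolt_mark'):
    for d in env.landmark_of(t,q)[:2]: print(t,(d['centre']@u*1000).round(1),(d['centre']@v*1000).round(1),round(d['centre'][2]*1000,1),d['confidence'])
"
```

```text
UVZ 233.0 502.8 168.0 tilt -0.47 yaw 262.28 Fuvz -7.7 -0.5 7.3 M [-0.99  0.38 -0.  ] t 21.38
barin_lo 122.9 158.9
barin_hi 123.0 162.9
far_lo 151.9 158.7
tip 118.4 161.0
tail 344.0 161.1
strap_tip -559.0 421.4 2.3 0.84
strap_tip 119.9 501.6 157.3 0.72
strap_tail -608.5 636.4 3.7 0.96
strap_tail 343.3 502.7 159.5 0.67
bolt_mark 333.0 499.5 160.5 0.96
```

move_arm --targets '[[[0.5,0,0.4],[0,0.03,0],1],[[0.6,0,0.8],[0,0.06,0],1],[[0.6,0,0.8],[0,0.06,0],1]]'

```text
clock: 22.0
tcp_pos: [0.5293, 0.164, 0.1676]
orientation: [-0.005, -0.658, 0.753, -0.007]
wrist_force: [-3.3, -6.4, 8.4]
finger_gap: 0.0126
grip_force: 80.4
```

```bash
python3 -c "
from h import *
now()
q=shot('side')
im=cv2.cvtColor(q['pixels'],cv2.COLOR_RGB2BGR)
a=cv2.resize(im[155:235,230:310],(400,400),interpolation=cv2.INTER_CUBIC)
q=shot('top')
im=cv2.cvtColor(q['pixels'],cv2.COLOR_RGB2BGR)
b=cv2.resize(im[190:270,170:250],(400,400),interpolation=cv2.INTER_CUBIC)
cv2.imwrite('pics/c12.png',np.hstack([a,b]))
"
```

```text
UVZ 233.0 502.8 167.6 tilt -0.98 yaw 262.3 Fuvz -6.8 -2.5 8.4 M [-0.55  0.5   0.08] t 22.0
barin_lo 122.9 159.5
barin_hi 122.9 163.5
far_lo 151.9 159.0
tip 118.4 161.6
tail 343.9 159.7
```

View pics/c12.png

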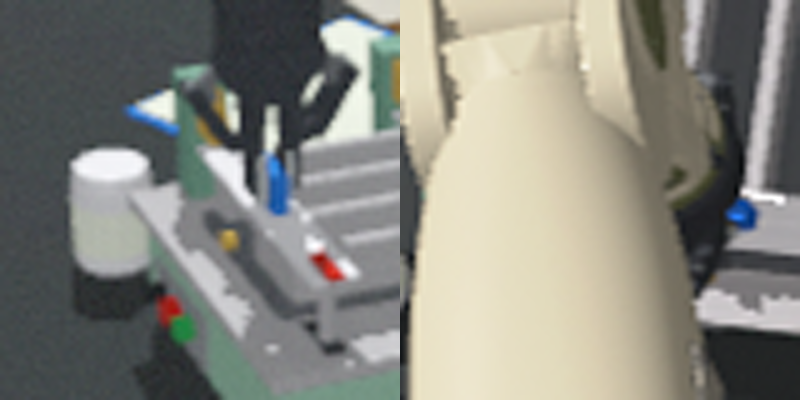

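move_arm --targets '[[[0.3,0,0.8],[0,0.05,0],1],[[0.5,0,1.6],[0,0.1,0],1],[[0.5,0,2],[0,0.12,0],1],[[0.5,0,2],[0,0.12,0],1]]'

```text
clock: 22.6
tcp_pos: [0.5293, 0.1637, 0.1675]
orientation: [-0.013, -0.658, 0.753, -0.014]
wrist_force: [-5.9, -5.4, 18.9]
finger_gap: 0.0126
grip_force: 82.1
```

```bash
python3 -c "
from h import *
now()
q=shot('side')
for t in('strap_tip','strap_tail','bolt_mark'):
    for d in env.landmark_of(t,q)[:2]: print(t,(d['centre']@u*1000).round(1),(d['centre']@v*1000).round(1),round(d['centre'][2]*1000,1),d['confidence'])
"
```

```text
UVZ 232.7 502.8 167.5 tilt -2.15 yaw 262.32 Fuvz -6.1 -5.2 18.9 M [-0.69  1.29  0.08] t 22.6
barin_lo 122.4 161.6
barin_hi 122.5 165.6
far_lo 151.3 160.5
tip 117.9 163.8
tail 343.4 157.3
strap_tip -557.9 421.2 -1.8 0.84
strap_tip 119.3 506.1 156.4 0.71
strap_tail -611.5 632.5 3.2 0.76
strap_tail 344.9 504.8 160.7 0.71
bolt_mark 333.8 499.0 160.0 0.9
bolt_mark -166.2 694.9 0.6 0.32
```

The strap is stopped on the rim (Fz 19 N, Z no longer falling). I'll ease off and release slowly.

move_arm --targets '[[[-0.2,0,-1],[0,-0.06,0],1],[[-0.3,0,-2],[0,-0.14,0],1],[[-0.3,0,-2],[0,-0.14,0],1]]'

```text
clock: 23.18
tcp_pos: [0.5295, 0.1637, 0.1681]
orientation: [-0.004, -0.658, 0.753, -0.006]
wrist_force: [-2.5, -3.5, 10.8]
finger_gap: 0.0126
grip_force: 81.0
```

```bash
python3 -c "
from h import *
now()
"
```

```text
UVZ 232.8 503.0 168.1 tilt -0.79 yaw 262.3 Fuvz -3.8 -2.0 10.8 M [-1.04  0.63 -0.02] t 23.18
barin_lo 122.6 159.6
barin_hi 122.7 163.6
far_lo 151.6 159.2
tip 118.2 161.7
tail 343.7 160.6
```

move_arm --targets '[[[0,0,-1.5],[0,-0.05,0],1],[[0,0,-1.5],[0,-0.05,0],1]]'

```text
clock: 23.42
tcp_pos: [0.5295, 0.1639, 0.1682]
orientation: [-0.001, -0.658, 0.753, -0.003]
wrist_force: [0.3, -4.1, 5.2]
finger_gap: 0.0126
grip_force: 80.1
```

move_arm --targets '[[[0,0,-1.5],[0,-0.05,0],1],[[0,0,-1.5],[0,-0.05,0],1]]'

```text
clock: 23.68
tcp_pos: [0.5295, 0.1641, 0.1682]
orientation: [0.002, -0.658, 0.753, 0.001]
wrist_force: [3.9, -2.8, -3.0]
finger_gap: 0.0124
grip_force: 79.1
```

```bash
python3 -c "
from h import *
now()
"
```

```text
UVZ 233.2 502.9 168.2 tilt 0.26 yaw 262.31 Fuvz -2.3 4.3 -3.0 M [-1.45 -0.87  0.07] t 23.68
barin_lo 123.2 157.7
barin_hi 123.2 161.7
far_lo 152.2 157.8
tip 118.7 159.7
tail 344.2 162.7
```

Z stays at 168.2 mm while I ease upward, so the latch is holding the strap. Opening the gripper.

move_arm --targets '[[[0,0,0.5],[0,0,0],0.6],[[0,0,0.5],[0,0,0],0],[[0,0,0.5],[0,0,0],-0.3],[[0,0,-5],[0,0,0],-0.3],[[0,0,-15],[0,0,0],-0.3]]'

```text
clock: 24.3
tcp_pos: [0.5285, 0.1645, 0.1843]
orientation: [0.002, -0.658, 0.753, 0.002]
wrist_force: [-0.1, -0.7, -0.6]
finger_gap: 0.0553
grip_force: 0.0
```

```bash
python3 -c "
from h import *
now();print(env.get_state()['finger_gap'])
"
```

```text
UVZ 233.4 501.9 184.3 tilt 0.3 yaw 262.32 Fuvz -0.7 -0.0 -0.6 M [-0.    0.04  0.01] t 24.3
barin_lo 123.5 173.7
barin_hi 123.4 177.7
far_lo 152.5 173.9
tip 119.0 175.7
tail 344.4 178.9
0.055259091440059395
```

move_arm --targets '[[[0,0,-45],[0,0,0],-0.3],[[0,0,-100],[0,0,0],-0.3],[[40,0,-120],[0,0,0],-0.3],[[100,0,-120],[0,0,0],-0.3],[[140,0,-120],[0,0,0],-0.3]]'

```text
clock: 24.92
tcp_pos: [0.5097, 0.0234, 0.3047]
orientation: [0.003, -0.658, 0.753, 0.001]
wrist_force: [-0.6, 0.1, 0.2]
finger_gap: 0.0557
grip_force: 0.0
```

move_arm --targets '[[[40,0,0],[0,0,0],-0.3],[[60,0,0],[0,0,0],-0.3],[[60,0,0],[0,0,0],-0.3]]'

```text
clock: 25.3
tcp_pos: [0.5018, -0.0356, 0.3037]
orientation: [0.003, -0.657, 0.754, 0.001]
wrist_force: [0.2, 0.0, 0.3]
finger_gap: 0.0555
grip_force: 0.0
```

```bash
python3 -c "
from h import *
now()
w=wrist('w13.png')
for n,q in(('w',w),('side',shot('side')),('top',shot('top','t13.png'))):
  for t in('strap','strap_tip','strap_tail','bolt_mark','stud_mark'):
    for d in env.landmark_of(t,q)[:3]:
      if d['centre'][2]>.08: print(n,t,(d['centre']@u*1000).round(1),(d['centre']@v*1000).round(1),round(d['centre'][2]*1000,1),round(d['confidence'],2),proj(q,d['centre']).round())
  if n=='w': blobs(q,'blue',.194)
b=cv2.resize(cv2.imread('pics/t13.png')[150:270,160:300],(467,400),interpolation=cv2.INTER_CUBIC)
a=cv2.resize(cv2.imread('pics/w13.png'),(333,400)) if 0 else cv2.imread('pics/w13.png')
a=cv2.resize(a[:,120:520],(333,400)); cv2.imwrite('pics/c13.png',np.hstack([a,b]))
"
```

```text
UVZ 31.5 502.1 303.7 tilt 0.3 yaw 262.16 Fuvz 0.1 0.2 0.3 M [ 0.01 -0.03  0.03] t 25.3
barin_lo -78.5 293.2
barin_hi -78.5 297.2
far_lo -49.5 293.3
tip -83.0 295.1
tail 142.5 298.3
w strap 232.7 504.8 152.9 0.9 [[320. 436.]]
w strap_tip 120.9 502.8 157.8 0.94 [[322. 327.]]
w stud_mark 136.5 504.0 156.8 0.94 [[320. 343.]]
blue [314, 432, 17, 30, 404] (array([525.4, 134.6]), array([28.1, 12.3]), 81.9)
blue [136, 464, 10, 16, 56] (array([668.1, 141.1]), array([17.8,  3.3]), 49.9)
side strap 236.1 500.6 157.0 0.65 [[283. 196.]]
side strap_tip 122.2 503.4 158.4 0.76 [[296. 209.]]
side bolt_mark 333.6 502.3 162.3 0.74 [[274. 183.]]
side stud_mark 136.5 505.0 156.4 0.91 [[295. 208.]]
side stud_mark 331.7 501.0 158.5 0.64 [[274. 185.]]
top strap 238.1 504.7 159.5 0.63 [[233. 232.]]
top strap_tail 343.9 503.7 165.1 0.71 [[196. 228.]]
top bolt_mark 339.2 504.6 159.4 0.79 [[198. 228.]]
```

View pics/c13.png

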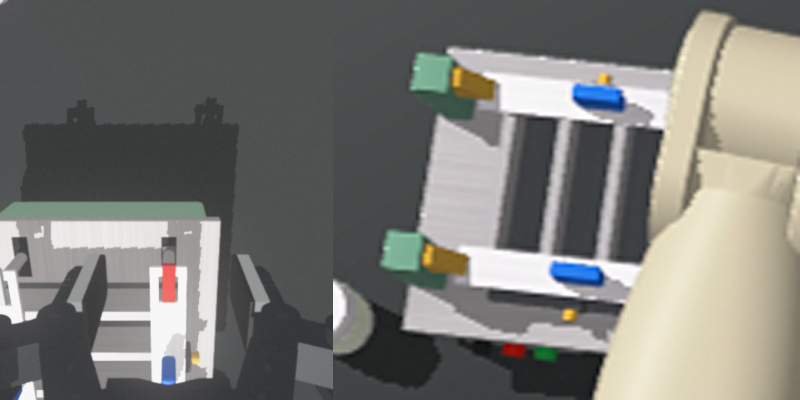

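The top view shows the near strap lying flat, its tail under the brass bolt. The bolt at (445,260) stands out as far as the example's, and the eye is hooked under the red head. The robot is clear of everything, so I'm handing in.

```bash
python3 -c "
from h import *
print(env.hand_in())"
```

```text
the job is handed in; nothing more can be done
None
```

I hooked the strap's eye under the stud head, laid it flat on the mould and latched its tail under the brass bolt. I then released it and handed the job in at about 25.5 s; the hand-in gave no verdict.

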